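# Set the round-bottomed flask upright in the support ring

## Task

Take the round-bottomed flask from the inclined cradle and set it in the support ring of the stand so that it sits upright and centred. The ring may be clamped at any height, so lower the flask gently until you feel the ring carry it, and only then let go: do not drop it in, press hard, or push the other things about.

Things in the scene. Friction and masses are not known exactly. Their poses are not given: they have to be found in the camera images.
- flask_neck (a point): Grip point on the flask's neck, on its axis, 80 mm from the bulb's centre. z points along the neck, away from the bulb. Neck: straight, 26 mm diameter, free from 46 to 104 mm from the bulb's centre, then a 31 mm lip and a fixed white stopper to 117 mm. At the start the flask lies in the cradle, its neck leaning 40 degrees from vertical, roughly towards the robot.
- flask_bulb (a point): Centre of the flask's round bulb (a ball 76 mm in diameter, no flat foot); same axes as the grip point. Amber glass, 155 mm long in all, 0.14 to 0.28 kg. It does not right itself: in the ring it stays at the tilt at which it is left.
- ring_plumb (a point): Point on top of the stand's base plate, 12 mm above the bench, straight below the support ring's centre. The ring is level: round steel bar 8 mm thick, 52 mm inside diameter. Its height is not measured: its bar's centre line is 70 to 120 mm above the bench, firmly clamped (does not yield). Seated, the bulb's centre is 29 mm above that line, the bulb's lowest point 9 mm below it.
- stand: Fixed stand of the ring: grey base plate 145 x 96 x 12 mm and an upright steel rod, 12 mm in diameter, top 154 mm above the bench. Origin on the bench straight below the ring's centre; x points, level, from there to the rod, 88 mm away. A clamp block (30 x 24 x 26 mm, with a small black knob) on the rod carries the ring on a short arm.
- cradle: Fixed inclined cradle: white plate 135 x 90 x 8 mm, wire rails under the bulb and a V-shaped wire fork under the neck, 46 mm from the bulb's centre. Origin on the bench below the flask's starting grip point; the neck leans towards its -x. Nothing holds the flask down: it can be lifted straight up or out along the neck.
- sample_cup: Bystander: specimen cup with red lid, 39 mm in diameter, 74 mm tall, origin under its centre.
- petri_dish: Bystander: petri dish, 90 mm in diameter, 20 mm tall, origin under its centre.
- timer: Bystander: bench timer, 62 x 68 x 22 mm, origin under its centre.
- stain_bottle: Bystander: brown bottle with a light cap, 42 mm in diameter, 77 mm tall, origin under its centre.

How it is judged:
On the way:
1. the flask, still held, is lowered until the ring carries it: upright within 11 degrees, within 10 mm of the ring's axis, almost still (contact force between flask and stand above 0.8 N and contact force between the fingers and flask above 1 N and horizontal distance between flask_bulb and ring_plumb below 0.01 m and angle between flask_neck's own z axis and vertical below 0.2 rad and linear speed of flask below 0.03 m/s), for 0.15 s.
At the end, for the whole second after the job is handed in: The flask rests in the support ring, released and at rest: bulb centred within 4 mm of the ring's axis, neck up and within 5 degrees of vertical (horizontal distance between flask_bulb and ring_plumb below 0.004 m and angle between flask_neck's own z axis and vertical below 0.09 rad and height (world z) of flask_neck above 0.16 m and contact force between flask and stand above 0.8 N and contact force between the fingers and flask below 0.05 N and linear speed of flask below 0.01 m/s and angular speed of flask below 0.1 rad/s); the robot touches nothing.
It fails at once if the flask is pressed or dropped on the stand with more than 30 N (contact force between flask and stand above 30 N).
It fails at once if a bystander is moved by more than 25 mm (distance of any of sample_cup, petri_dish, timer, stain_bottle from where it was at the start of the episode above 0.025 m).
It also fails if it takes over 48 s, if anything falls off the work surface, if the arm or the gripper's body presses on something with over 40 N, if the wrist force passes 120 N, or if a joint passes its speed limit or range.

## Robot

A 7-joint arm with a two-finger parallel gripper is mounted at the origin on a cart in front of the work surface, level with it; the furniture and walls round the work are solid. World frame = base frame: x ahead of the robot, y to its left, z up, the work surface at z = 0. Lengths are in m, angles in rad, forces in N, time in s.
With the tool pointing down it reaches from about 0.425 to 0.875 m from the base axis. Payload 4.7 kg.
Tool frame: the origin (TCP) lies on the centre line of the jaws, within the pads' length; the fingertips stand 19 mm ahead of it and the grasp point (between the pads) is the TCP; x points along the fingers, z is the direction in which the jaws open and shut, and the axes are right-handed (so a half turn about x gives the same grasp; the last joint's range is limited). The gripper opens to 87 mm and grips with 3 to 60 N. Pads are 19 mm wide; open, the fingers measure 117 mm over their backs; the gripper's body (75 mm by 190 mm) begins 51 mm behind the grasp point.
Start: joints at [-1.233, 0.321, -0.07, 1.45, 0.023, 1.371, -0.057], TCP at [0.207, 0.616, 0.242] pointing down, gripper open.
Joint ranges: [-2.86, 2.86], [-0.3, 2.09], [-1.38, 1.24], [0.06, 2.45], [-1.56, 4.7], [0.09, 2.05], [-2.69, 2.69]. Speed limits (rad/s): [2.57, 2.57, 3.14, 3.14, 3.14, 3.14, 3.14].

## Interface

Orientations are given as a rotation vector (axis times angle).
In Python, from bench import get_state, get_image, camera_info, close_job gives the robot as it stands.
- The arm moves only by the tool jog_arm, never from a script. Its argument "targets" is a list of rows, each a list of 7 numbers: the turn, a rotation vector about the tool's x, y, z in degrees, then the shift along the tool's x, y, z in cm, then the finger opening in cm, from 0 to 8.7. In form: [[wx, wy, wz, tx, ty, tz, jaw], ...]. A call has 1 to 10 rows; each row shifts and turns the commanded pose from where the row before left it, along the tool's axes as they then stand; what a row does not reach is not made up. A row lasts 1/8 s, in which the tool goes at most 62.5 mm and 10.7 degrees, less where a joint would pass 70% of its speed; a pose out of reach is approached as far as the arm can. A call is refused whole if a number of a shift passes 6.25 or a number of a turn 10.7, either way. A call with a gripper value outside its range is refused whole. The fingers move at their own pace and stop on an object; "squeeze" is the grip in N (left out, the last holds). Time passes only in rows, so rows that do not move let the fingers close. It gives the time, the measured TCP pose, the force and the opening at its end, in the units of the state.
- get_state(): the state, without advancing time (a new reading comes with each control period).
- get_image(name): name is "side" or "top" or "wrist"; returns (picture, depth): 384x512x3 uint8, red, green, blue; 384x512 float32, m along the optical axis (not along the pixel's ray), 0 where there is no reading.
- camera_info(name): a dict with "intrinsics" (3x3 intrinsics, pixels), "k1" (the pictures are not rectified: a ray, as slopes to the right and down, at radius r is drawn at 1 + k1 r^2 times it, then the intrinsics apply), "world_from_camera" (4x4, takes a point from camera to world coordinates); the wrist camera has in their place "mount" (4x4, takes a point from camera to tool coordinates, whose origin is the TCP and whose axes are the tool frame's). Camera axes: x right, y up, looking along -z (the intrinsics and any distortion apply to the point x, -y, -z); pixel columns grow to the right and rows downward; lengths in m; the calibration is good to about 2 mm. A picture is of the moment at which its call begins: read the wrist's pose just before it. camera_info takes no time and is no camera call.
- close_job(): hands the job in, once; it reports no verdict.
The state is a dict: "time": time; "joint_positions": joint angles; "qd": joint speeds; "joint_torque": joint torques, N m; "position": TCP position; "tool_rot": TCP orientation; "ft_force": force on the tool from outside, world axes, zero at the start; "torque": the same for the moment, N m; "grip_width": opening from 0.0 (shut) to 1.0 (fully open).
Only numpy, scipy, OpenCV 4.12 (cv2) and the standard library are available. Lean on these libraries where they do the work, as an engineer would, in place of code of your own. Each camera call takes 0.05 s, during which the arm holds its last target.

## Working session

There is one attempt and no reset: what is moved stays moved. The work goes in short steps, Python scripts to look and compute and a tool call to move; the robot and the scene stay as the last step left them, time stands still between calls to the robot, and variables do not carry over. Pictures are saved under pics/ and viewed, and the job is handed in when it is done.

Besides the shell and the picture viewer there is one more tool, called after "Call:" as name(argument=value, ...), one argument or row to a line, values as JSON. jog_arm: Moves the arm, as the interface text tells. Its arguments: {"type":"object","properties":{"targets":{"type":"array"},"squeeze":{"type":"number"}},"required":["targets"]}

```bash
mkdir -p pics; ls; python3 - <<'E'
from bench import *
import cv2,numpy as np,pickle
s=get_state();print(s)
d={}
for n in ["side","top"]:
    im,dp=get_image(n);d[n]=(im,dp,camera_info(n));cv2.imwrite(f"pics/{n}0.png",im[:,:,::-1]);print(n,d[n][2])
print(camera_info("wrist"))
pickle.dump(d,open("d0.pkl","wb"))
E
```

```text
pics
{'time': 0.0, 'joint_positions': array([-1.23292592,  0.32178713, -0.07010771,  1.45168371,  0.02260606,
        1.37076652, -0.05688945]), 'qd': array([ 0.00028267, -0.00050833, -0.00064571,  0.00074719, -0.00066637,
        0.00049105, -0.00046295]), 'joint_torque': array([-1.22933570e-04, -4.91300440e+01, -4.03965265e-01, -3.12520838e+01,
       -6.39312551e-02,  4.39739751e-02,  2.06351515e-04]), 'position': array([0.20666414, 0.61573125, 0.24048057]), 'tool_rot': array([-0.96868386,  1.34661442,  0.9667593 ]), 'ft_force': array([-0.56989268, -0.30133128, -0.30239548]), 'torque': array([ 0.05603558, -0.00871523,  0.04415099]), 'grip_width': 0.9996399245825373}
side {'intrinsics': array([[435.82435239,   0.        , 253.51775555],
       [  0.        , 435.82435239, 193.49985535],
       [  0.        ,   0.        ,   1.        ]]), 'k1': -0.13785354990260543, 'world_from_camera': array([[-0.74162438,  0.5279547 , -0.41383223, -0.09179523],
       [-0.67079889, -0.58799509,  0.4519852 ,  0.64347315],
       [-0.00470361,  0.61280144,  0.79022292,  1.26320774],
       [ 0.    
[... 366 characters left out ...]
 -0.01618366, -0.0230767 ],
       [-0.017598  ,  0.10865356,  0.9939239 ,  1.44521761],
       [ 0.        ,  0.        ,  0.        ,  1.        ]])}
{'intrinsics': array([[319.56712508,   0.        , 255.79156406],
       [  0.        , 319.56712508, 181.87915141],
       [  0.        ,   0.        ,   1.        ]]), 'k1': -0.07367375911047093, 'mount': array([[ 1.79149435e-03,  2.64706011e-01, -9.64327495e-01,
        -1.43095954e-01],
       [ 1.06795743e-05,  9.64329038e-01,  2.64706454e-01,
         7.25401063e-02],
       [ 9.99998395e-01, -4.84518724e-04,  1.72476307e-03,
         2.13200386e-06],
       [ 0.00000000e+00,  0.00000000e+00,  0.00000000e+00,
         1.00000000e+00]])}
```

View pics/side0.png

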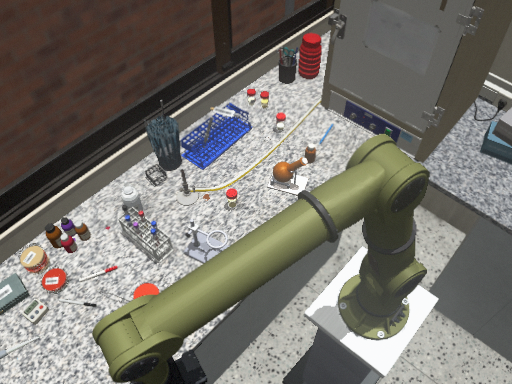

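View pics/top0.png

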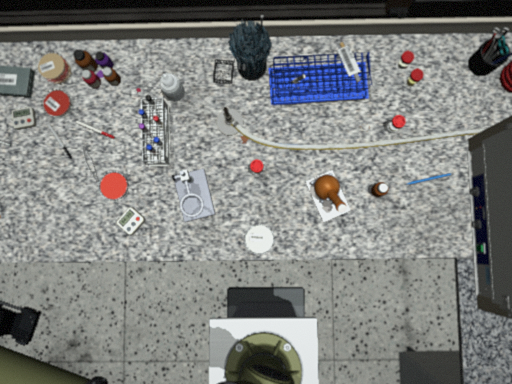

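```bash
cat >h.py <<'E'
import numpy as np,cv2,pickle
from scipy.spatial.transform import Rotation as R
def Tof(ci,pose=None):
    if pose is None: return ci['world_from_camera']
    T=np.eye(4);T[:3,:3]=R.from_rotvec(pose[1]).as_matrix();T[:3,3]=pose[0]
    return T@ci['mount']
def slopes(ci,uv):
    uv=np.atleast_2d(np.asarray(uv,float));K=ci['intrinsics']
    return cv2.undistortPoints(uv[:,None,:],K,np.array([ci['k1'],0,0,0,0.])).reshape(-1,2)
def rays(ci,uv,T):
    s=slopes(ci,uv);d=np.c_[s[:,0],-s[:,1],-np.ones(len(s))]
    return T[:3,3],d@T[:3,:3].T
def onplane(ci,uv,T,z):
    o,d=rays(ci,uv,T);return o+d*((z-o[2])/d[:,2])[:,None]
def cloud(ci,dp,T):
    v,u=np.mgrid[:384,:512];uv=np.c_[u.ravel(),v.ravel()]
    o,d=rays(ci,uv,T);return (o+d*dp.reshape(-1,1)).reshape(384,512,3)
def proj(ci,P,T):
    P=np.atleast_2d(P);c=(P-T[:3,3])@T[:3,:3];s=np.c_[c[:,0]/-c[:,2],c[:,1]/c[:,2]]
    r2=(s**2).sum(1,keepdims=True);s=s*(1+ci['k1']*r2);K=ci['intrinsics'];return s*K[0,0]+K[:2,2]
E
python3 - <<'E'
from h import *
d=pickle.load(open('d0.pkl','rb'))
for n,(im,dp,ci) in d.items():
    T=Tof(ci);C=cloud(ci,dp,T)
    hsv=cv2.cvtColor(im,cv2.COLOR_RGB2HSV)
    m=(hsv[...,0]>3)&(hsv[...,0]<16)&(hsv[...,1]>150)&(hsv[...,2]>60)
    if n=='top': pts=[(191,205),(186,180),(327,188),(381,189),(257,167),(260,239),(131,221),(113,186)]
    else: pts=[(285,175),(216,240),(195,232),(232,195),(312,153),(147,292)]
    for p in pts: print(n,p,C[p[1],p[0]].round(3))
    x0,y0=(150,150) if n=='top' else (170,140)
    c=im[y0:y0+120,x0:x0+260 if n=='top' else x0+160]
    cv2.imwrite(f'pics/{n}crop.png',cv2.resize(c,None,fx=3 if n=='top' else 5,fy=3 if n=='top' else 5,interpolation=cv2.INTER_CUBIC)[:,:,::-1])
E
```

```text
side (285, 175) [ 0.508 -0.18   0.066]
side (216, 240) [0.525 0.159 0.012]
side (195, 232) [0.546 0.221 0.11 ]
side (232, 195) [0.585 0.015 0.069]
side (312, 153) [ 0.509 -0.345  0.049]
side (147, 292) [0.553 0.44  0.005]
top (191, 205) [0.488 0.21  0.008]
top (186, 180) [0.55  0.207 0.113]
top (327, 188) [ 0.524 -0.19   0.095]
top (381, 189) [ 0.52  -0.346  0.078]
top (257, 167) [0.59  0.008 0.074]
top (260, 239) [0.383 0.003 0.014]
top (131, 221) [0.441 0.388 0.019]
top (113, 186) [0.549 0.449 0.006]
```

View pics/topcrop.png

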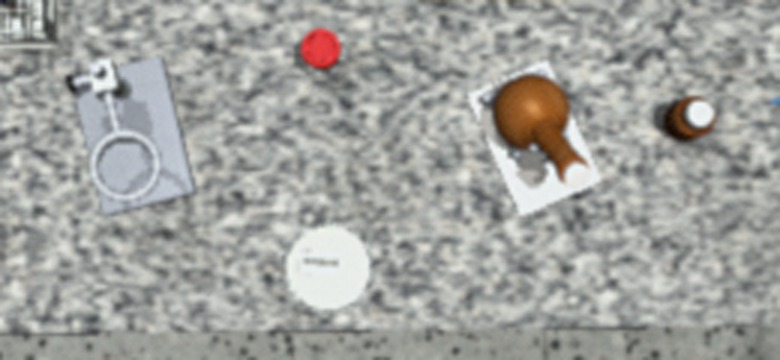

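View pics/sidecrop.png

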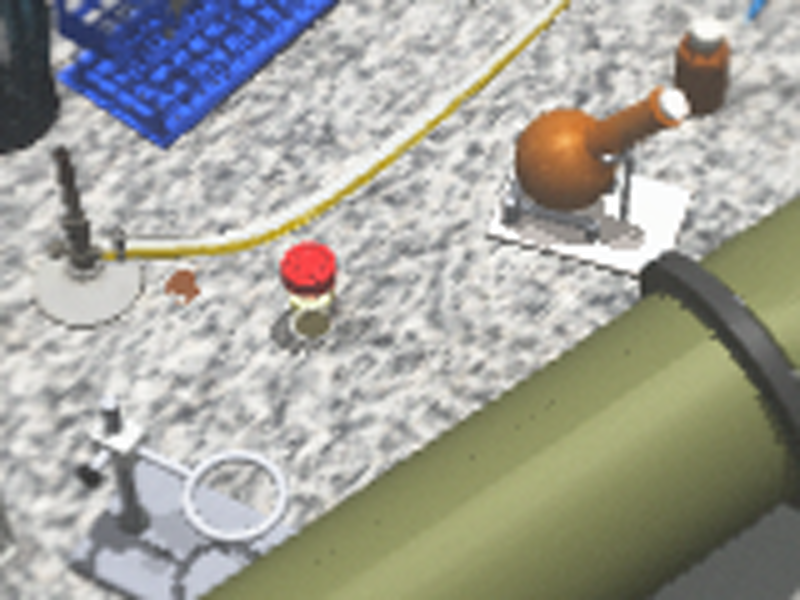

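```bash
python3 - <<'E'
from h import *
d=pickle.load(open('d0.pkl','rb'))
C={}
for n,(im,dp,ci) in d.items(): C[n]=cloud(ci,dp,Tof(ci))
# ring points by depth: near ring, z 0.06..0.13
for n,(cx,cy) in {'top':(191,205),'side':(217,239)}.items():
    P=C[n];sub=P[cy-14:cy+15,cx-14:cx+15];z=sub[...,2]
    print(n);print((z*1000).astype(int)[::2,::1][:, ::2])
# triangulate
def tri(a,b):
    o1,d1=rays(d['top'][2],a,Tof(d['top'][2]));o2,d2=rays(d['side'][2],b,Tof(d['side'][2]));d1=d1[0];d2=d2[0]
    A=np.c_[d1,-d2];t=np.linalg.lstsq(A,o2-o1,rcond=None)[0];p,q=o1+t[0]*d1,o2+t[1]*d2
    return (p+q)/2,np.linalg.norm(p-q)
print('ring',tri((191.3,205),(217,239)))
print('bulb',tri((327,186.7),(170+565/5,140+158/5)))
print('stopper',tri((342,208.3),(170+674/5,140+106/5)))
# flask mask
im,dp,ci=d['top'];hsv=cv2.cvtColor(im,cv2.COLOR_RGB2HSV)
for n in d:
    im,dp,ci=d[n];hsv=cv2.cvtColor(im,cv2.COLOR_RGB2HSV)
    P=C[n]
    m=(hsv[...,0]<20)&(hsv[...,1]>130)&(abs(P[...,0]-.49)<.09)&(abs(P[...,1]+.2)<.09)&(P[...,2]>.03)
    Q=P[m];print(n,m.sum(),Q.min(0),Q.max(0))
    # sphere fit of points likely bulb
    c=np.array([.53,-.185,.06])
    for it in range(30):
        k=Q[np.linalg.norm(Q-c,axis=1)<.045]
        r=np.linalg.norm(k-c,axis=1)
        J=-(k-c)/r[:,None];c=c+np.linalg.lstsq(J,-(r-.038),rcond=None)[0]
    print('sphere',c,len(k),(r-.038).std())
    nk=Q[np.linalg.norm(Q-c,axis=1)>.05];print(len(nk),nk.mean(0),(nk.mean(0)-c)/np.linalg.norm(nk.mean(0)-c))
E
```

```text
top
[[  7  16  15  14  11 112 112  12  13  10  13  11   9  15   7]
 [  8   9  10   2   9  12 114 117 111  13  12  11  12  12  14]
 [  0  11   9   3 117 112 110 111 108 110 112  10   8  13   7]
 [ -3   9  14 109 110  15   9   7  12  13 113 109  10   3   6]
 [ -1   9 114 111  14  13   9  17  12   9   8 106 111  10   3]
 [  0   7 110 107  15  19  13  14  15   9   9  12 113  11  15]
 [ -2   0 113  11   7   6  10  12   7   9  13  10 114 109  11]
 [  0   1 110  10   7  12  11   7   8   4  13  13 117 110   7]
 [  1   1 114  10   9  10  13  13   7  11  10  11 115 109  11]
 [  3   0 108 112   8  10  11  15  11  15   4   9 114  11   9]
 [ -7   0 116 112  17  17  10  12  12  11  14 113 110   9  15]
 [ -3  -1   1 108 110 109   9  15   5   5 108 119  14   9  15]
 [ -6  -2  -1  14 113 112 113 112 120 111 113  12  18   9  12]
 [ -4  -4  -3   8  11  11   9  14  11  13  12  11  12   3  -2]
 [ -3   0  -4   0  13  14  13  13   7  11   1   1   0   3  -3]]
side
[[   5    3   -2   -2   -4   -2    1    1   -2    0   -1   -2    4   -1
    -1]
 [  -3   -1   -4    3    0   -1   -2    4    0    0    0    0   -
[... 1089 characters left out ...]
76, 0.10786476]), np.float64(0.0021763154905018144))
bulb (array([ 0.53125071, -0.19578851,  0.0522332 ]), np.float64(0.002686616215190569))
stopper (array([ 0.46143738, -0.22435752,  0.13725438]), np.float64(0.002237546599303483))
side 236 [ 0.45580468 -0.21897898  0.06571176] [ 0.55634762 -0.15841054  0.14888376]
sphere [ 0.52823452 -0.19479045  0.05654853] 177 0.0030916085304694505
49 [ 0.48452036 -0.20414919  0.12446526] [-0.53762835 -0.11510045  0.83528896]
top 513 [ 0.4655015  -0.22384287  0.0640576 ] [ 0.56394547 -0.15799203  0.15201759]
sphere [ 0.52953842 -0.19412142  0.05708444] 398 0.002316900720163491
105 [ 0.49084765 -0.20683696  0.12425867] [-0.49252501 -0.16186601  0.85511316]
```

```bash
cat >>h.py <<'E'
def go(s,p=None,M=None):
    M0=R.from_rotvec(s['tool_rot']);
    if p is not None: print('shift tool cm',(M0.inv().apply(np.array(p)-s['position'])*100).round(2))
    if M is not None: print('turn tool deg',np.degrees((M0.inv()*R.from_matrix(M)).as_rotvec()).round(2))
def frame(x,z):
    x=np.array(x,float);x/=np.linalg.norm(x);z=np.array(z,float);z-=x*(x@z);z/=np.linalg.norm(z);return np.c_[x,np.cross(z,x),z]
E
python3 - <<'E'
from h import *
from bench import *
s=get_state();print(R.from_rotvec(s['tool_rot']).as_matrix().round(3))
go(s,(.478,.192,.30))
n=np.array([-.588,-.26,.766])
for sg in(1,-1): go(s,None,frame(-n,[.405*sg,-.914*sg,0]))
for sg in(1,-1): go(s,None,frame([0,0,-1],[0,sg,0]))
E
```

```text
[[-0.    -0.948  0.318]
 [-0.002  0.318  0.948]
 [-1.    -0.    -0.002]]
shift tool cm [ -5.88 -39.2  -31.55]
turn tool deg [130.63 -47.61  18.55]
turn tool deg [-40.64 -14.87 -38.17]
turn tool deg [-1.855e+01 -1.000e-01 -1.000e-02]
turn tool deg [ 1.6145e+02 -1.0000e-02  1.4000e-01]
```

Call:
jog_arm(
  targets=[
    [0, 0, 0, -0.65, -4.36, -3.5, 8.7],
    [0, 0, 0, -0.65, -4.36, -3.5, 8.7],
    [0, 0, 0, -0.65, -4.36, -3.5, 8.7],
    [0, 0, 0, -0.65, -4.36, -3.5, 8.7],
    [0, 0, 0, -0.65, -4.36, -3.5, 8.7],
    [0, 0, 0, -0.65, -4.36, -3.5, 8.7],
    [0, 0, 0, -0.65, -4.36, -3.5, 8.7],
    [0, 0, 0, -0.65, -4.36, -3.5, 8.7],
    [0, 0, 0, -0.65, -4.36, -3.5, 8.7],
    [0, 0, 0, 0, 0, 0, 8.7],
  ],
)

```text
time: 1.35
position: [0.4812, 0.1874, 0.3005]
tool_rot: [-0.962, 1.348, 0.958]
ft_force: [-0.1, 1.2, 0.5]
grip_width: 1.001
```

Call:
jog_arm(
  targets=[
    [0, 0, 0, 0, 0, 0, 8.7],
    [0, 0, 0, 0, 0, 0, 8.7],
  ],
)

```text
time: 1.6
position: [0.4777, 0.1943, 0.2996]
tool_rot: [-0.969, 1.345, 0.97]
ft_force: [0.1, 0.0, 0.5]
grip_width: 1.001
```

```bash
python3 - <<'E'
from h import *
from bench import *
s=get_state();print(s['position'],s['time'],s['joint_positions'].round(2),s['qd'].round(3),R.from_rotvec(s['tool_rot']).as_matrix().round(3))
im,dp=get_image('wrist');ci=camera_info('wrist')
pickle.dump((im,dp,ci,s['position'],s['tool_rot']),open('w1.pkl','wb'))
cv2.imwrite('pics/w1.png',im[:,:,::-1])
E
```

```text
[0.47768162 0.19430294 0.29961431] 1.6 [-0.74  0.    0.3   1.7  -0.    1.44  0.81] [-0.005 -0.     0.001 -0.003  0.004 -0.001  0.002] [[-0.001 -0.949  0.315]
 [-0.     0.315  0.949]
 [-1.     0.001 -0.   ]]
```

View pics/w1.png

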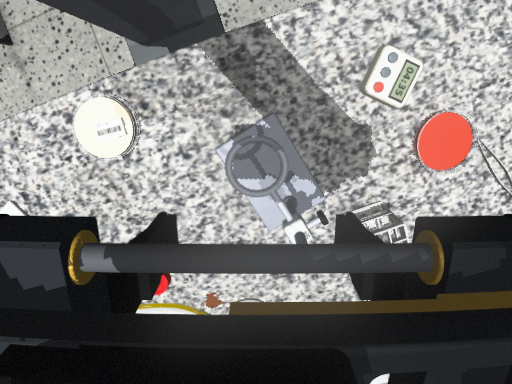

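```bash
cat >ring.py <<'E'
from h import *
def ringfit(im,dp,ci,T,c0,lo=.095,hi=.13):
    C=cloud(ci,dp,T);r=np.hypot(C[...,0]-c0[0],C[...,1]-c0[1])
    m=(r<.045)&(C[...,2]>lo)&(C[...,2]<hi)
    # exclude the arm side (toward the rod)
    Q=C[m];zt=np.median(Q[:,2])
    # full-mask pixel rays onto plane z -> circle fit by centroid in angle bins
    v,u=np.where(m);X=onplane(ci,np.c_[u,v],T,zt)
    c=np.array(c0,float)
    for i in range(10):
        rr=X[:,:2]-c;rad=np.hypot(*rr.T);k=(rad<.037)&(rad>.022)
        A=np.c_[2*X[k,:2],np.ones(k.sum())];b=(X[k,:2]**2).sum(1)
        s=np.linalg.lstsq(A,b,rcond=None)[0];c=s[:2]
    return c,np.sqrt(s[2]+c@c),zt,k.sum(),np.percentile(rad[k],[3,97])
if __name__=='__main__':
    d=pickle.load(open('d0.pkl','rb'))
    for n in d:
        im,dp,ci=d[n];print(n,ringfit(im,dp,ci,Tof(ci),(.4786,.192)))
    im,dp,ci,p,rv=pickle.load(open('w1.pkl','rb'))
    T=Tof(ci,(p,rv));print('wrist',ringfit(im,dp,ci,T,(.4786,.192)))
    C=cloud(ci,dp,T)
    for (u,v) in [(256,128),(105,125),(262,165),(297,228),(288,202)]: print((u,v),C[v,u].round(4))
E
python3 ring.py
```

```text
side (array([0.47720975, 0.19392872]), np.float64(0.030331725206313186), np.float64(0.11247328951344238), np.int64(155), array([0.02574988, 0.03412662]))
top (array([0.48021836, 0.19182797]), np.float64(0.03010085697622338), np.float64(0.1124739663722586), np.int64(199), array([0.02610122, 0.03383909]))
wrist (array([0.47806067, 0.19378046]), np.float64(0.029953356515180503), np.float64(0.11358096501453016), np.int64(1331), array([0.0258187 , 0.03356993]))
(256, 128) [0.4496 0.203  0.0124]
(105, 125) [0.3802 0.0118 0.0158]
(262, 165) [0.5004 0.1949 0.0117]
(297, 228) [0.5552 0.215  0.1225]
(288, 202) [0.5582 0.2134 0.0258]
```

```bash
python3 - <<'E'
from h import *
from bench import *
s=get_state()
go(s,(.42,-.24,.30))
n=np.array([-.588,-.26,.766])
go(s,None,frame(-n,[-.405,.914,0]))
E
```

```text
shift tool cm [-2.000e-02 -8.220e+00 -4.303e+01]
turn tool deg [-40.51 -14.73 -38.2 ]
```

Call:
jog_arm(
  targets=[
    [0, 0, 0, 0, -1.03, -5.38, 8.7],
    [0, 0, 0, 0, -1.03, -5.38, 8.7],
    [0, 0, 0, 0, -1.03, -5.38, 8.7],
    [0, 0, 0, 0, -1.03, -5.38, 8.7],
    [0, 0, 0, 0, -1.03, -5.38, 8.7],
    [0, 0, 0, 0, -1.03, -5.38, 8.7],
    [0, 0, 0, 0, -1.03, -5.38, 8.7],
    [0, 0, 0, 0, -1.03, -5.38, 8.7],
    [0, 0, 0, 0, 0, 0, 8.7],
  ],
)

```text
time: 2.78
position: [0.4185, -0.2453, 0.3004]
tool_rot: [-0.963, 1.348, 0.961]
ft_force: [-0.1, 0.8, 0.2]
grip_width: 1.0
```

Call:
jog_arm(
  targets=[
    [-6.75, -2.45, -6.37, 0, 0, 0, 8.7],
    [-6.75, -2.45, -6.37, 0, 0, 0, 8.7],
    [-6.75, -2.45, -6.37, 0, 0, 0, 8.7],
    [-6.75, -2.45, -6.37, 0, 0, 0, 8.7],
    [-6.75, -2.45, -6.37, 0, 0, 0, 8.7],
    [-6.75, -2.45, -6.37, 0, 0, 0, 8.7],
    [0, 0, 0, 0, 0, 0, 8.7],
    [0, 0, 0, 0, 0, 0, 8.7],
  ],
)

```text
time: 3.78
position: [0.4417, -0.2343, 0.3075]
tool_rot: [-1.525, 0.538, 1.028]
ft_force: [0.0, -0.4, 0.7]
grip_width: 1.002
```

```bash
python3 - <<'E'
from h import *
from bench import *
s=get_state();print(s['position'],s['time'],s['joint_positions'].round(2),R.from_rotvec(s['tool_rot']).as_matrix().round(3))
im,dp=get_image('wrist');ci=camera_info('wrist')
pickle.dump((im,dp,ci,s['position'],s['tool_rot']),open('w2.pkl','wb'))
cv2.imwrite('pics/w2.png',im[:,:,::-1])
E
```

```text
[ 0.44174833 -0.23428616  0.30752226] 3.775 [ 0.1  -0.3   0.58  2.01 -0.38  1.11  2.67] [[ 0.509 -0.804 -0.307]
 [ 0.206 -0.233  0.95 ]
 [-0.836 -0.547  0.047]]
```

View pics/w2.png

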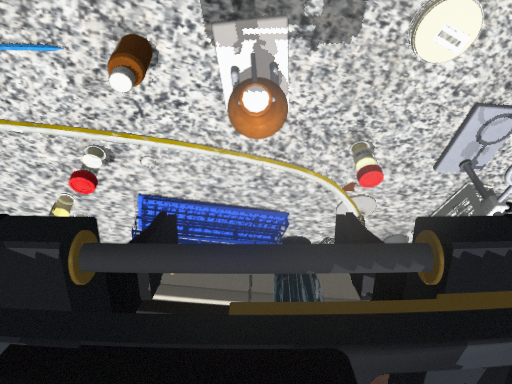

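```bash
cat >flask.py <<'E'
from h import *
from scipy.optimize import least_squares
def fit(im,dp,ci,T,c0,n0,zmin=.03,rad=.17,verbose=True):
    C=cloud(ci,dp,T);hsv=cv2.cvtColor(im,cv2.COLOR_RGB2HSV)
    c0=np.array(c0);n0=np.array(n0)/np.linalg.norm(n0)
    m=(hsv[...,0]<20)&(hsv[...,1]>130)&(dp>.05)
    Q=C[m];t=(Q-c0)@n0;r=np.linalg.norm(Q-c0-t[:,None]*n0,axis=1)
    bulb=Q[(np.linalg.norm(Q-c0,axis=1)<.05)&(t<.03)]
    neck=Q[(t>.05)&(t<.102)&(r<.025)]
    def f(p):
        c=p[:3];n=n0+p[3]*E[0]+p[4]*E[1];n/=np.linalg.norm(n)
        a=np.linalg.norm(bulb-c,axis=1)-.038
        q=neck-c;b=np.linalg.norm(q-np.outer(q@n,n),axis=1)-.013
        return np.r_[a,b]
    e=np.cross(n0,[0,1,0]);e/=np.linalg.norm(e);E=[e,np.cross(n0,e)]
    s=least_squares(f,np.r_[c0,0,0],loss='soft_l1',f_scale=.002)
    n=n0+s.x[3]*E[0]+s.x[4]*E[1];n/=np.linalg.norm(n)
    tilt=np.degrees(np.arccos(n[2]))
    print('bulb',s.x[:3].round(4),'n',n.round(4),'tilt',tilt.round(2),'az',np.degrees(np.arctan2(n[1],n[0])).round(1),'N',len(bulb),len(neck),'res',np.abs(s.fun).mean())
    return s.x[:3],n
if __name__=='__main__':
    d=pickle.load(open('d0.pkl','rb'));g=((.529,-.1945,.057),(-.588,-.26,.766))
    for k in d:
        im,dp,ci=d[k];print(k);fit(im,dp,ci,Tof(ci),*g)
    im,dp,ci,p,rv=pickle.load(open('w2.pkl','rb'));print('w')
    fit(im,dp,ci,Tof(ci,(p,rv)),*g)
    from bench import get_state
    s=get_state();n=np.array(g[1])
    go(s,(.43,-.24,.25),frame(-n,[.405,-.914,0]))
E
python3 flask.py
```

```text
side
bulb [ 0.5293 -0.1931  0.0552] n [-0.615  -0.215   0.7586] tilt 40.66 az -160.7 N 145 35 res 0.0022356312519206853
top
bulb [ 0.5312 -0.1935  0.056 ] n [-0.5956 -0.2444  0.7652] tilt 40.07 az -157.7 N 323 85 res 0.0014324154509541864
w
bulb [ 0.5295 -0.1924  0.0562] n [-0.5743 -0.2477  0.7803] tilt 38.71 az -156.7 N 985 4 res 0.00042002221839604976
shift tool cm [ 4.1   4.22 -0.42]
turn tool deg [173.31 -10.07   2.16]
```

Call:
jog_arm(
  targets=[
    [10.2, -0.6, 0.1, 0.2, 0, 0, 8.7],
    [10.2, -0.6, 0.1, 0, 0, 0, 8.7],
    [10.2, -0.6, 0.1, 0, 0, 0, 8.7],
    [10.2, -0.6, 0.1, 0, 0, 0, 8.7],
    [10.2, -0.6, 0.1, 0, 0, 0, 8.7],
    [10.2, -0.6, 0.1, 0, 0, 0, 8.7],
    [10.2, -0.6, 0.1, 0, 0, 0, 8.7],
    [10.2, -0.6, 0.1, 0, 0, 0, 8.7],
    [10.2, -0.6, 0.1, 0, 0, 0, 8.7],
  ],
)

```text
time: 4.95
position: [0.4424, -0.2352, 0.3058]
tool_rot: [-0.035, 0.951, 0.354]
ft_force: [1.1, 0.3, -0.3]
grip_width: 1.001
```

Call:
jog_arm(
  targets=[
    [10.2, -0.6, 0.1, 0, 0, 0, 8.7],
    [10.2, -0.6, 0.1, 0, 0, 0, 8.7],
    [10.2, -0.6, 0.1, 0, 0, 0, 8.7],
    [10.2, -0.6, 0.1, 0, 0, 0, 8.7],
    [10.2, -0.6, 0.1, 0, 0, 0, 8.7],
    [10.2, -0.6, 0.1, 0, 0, 0, 8.7],
    [10.2, -0.6, 0.1, 0, 0, 0, 8.7],
    [10.2, -0.6, 0.1, 0, 0, 0, 8.7],
    [0, 0, 0, 0, 0, 0, 8.7],
    [0, 0, 0, 0, 0, 0, 8.7],
  ],
)

```text
time: 6.2
position: [0.442, -0.2363, 0.306]
tool_rot: [1.264, 0.942, -0.361]
ft_force: [1.0, 0.2, -0.3]
grip_width: 0.998
```

```bash
python3 - <<'E'
from h import *
from bench import *
s=get_state();print(s['position'],s['time'],s['joint_positions'].round(2),R.from_rotvec(s['tool_rot']).as_matrix().round(3))
n=np.array([-.594,-.246,.766]);b=np.array([.5297,-.193,.056])
for L in (.17,.22): print(b+L*n);go(s,b+L*n,frame(-n,[.246,-.594,0]))
E
```

```text
[ 0.44204515 -0.2362671   0.30595104] 6.2 [ 0.48 -0.24  0.34  2.05 -0.64  1.14 -0.11] [[ 0.592  0.7    0.399]
 [ 0.253  0.309 -0.917]
 [-0.765  0.644  0.006]]
[ 0.42872 -0.23482  0.18622]
shift tool cm [ 8.4  -8.6  -0.73]
turn tool deg [ 1.01 -0.41 -0.11]
[ 0.39902 -0.24712  0.22452]
shift tool cm [ 3.4  -8.59 -0.77]
turn tool deg [ 1.01 -0.41 -0.11]
```

Call:
jog_arm(
  targets=[
    [1, -0.4, 0, 1.1, -2.9, -0.25, 8.7],
    [0, 0, 0, 1.1, -2.9, -0.25, 8.7],
    [0, 0, 0, 1.1, -2.8, -0.25, 8.7],
    [0, 0, 0, 0, 0, 0, 8.7],
    [0, 0, 0, 0, 0, 0, 8.7],
    [0, 0, 0, 0, 0, 0, 8.7],
  ],
)

```text
time: 6.95
position: [0.3988, -0.2475, 0.2268]
tool_rot: [1.279, 0.932, -0.376]
ft_force: [-0.0, 0.7, 0.5]
grip_width: 1.004
```

```bash
python3 - <<'E'
from h import *
from bench import *
from flask import fit
s=get_state();print(s['position'],s['time'],s['joint_positions'].round(2),R.from_rotvec(s['tool_rot']).as_matrix().round(3))
im,dp=get_image('wrist');ci=camera_info('wrist')
pickle.dump((im,dp,ci,s['position'],s['tool_rot']),open('w3.pkl','wb'))
cv2.imwrite('pics/w3.png',im[:,:,::-1])
b,n=fit(im,dp,ci,Tof(ci,(s['position'],s['tool_rot'])),(.5297,-.193,.056),(-.594,-.246,.766))
n=np.array([-.594,-.246,.766]);b=np.array([.5297,-.193,.056])
for L in (.17,.08): print(b+L*n);go(s,b+L*n,frame(-n,[.246,-.594,0]))
E
```

```text
[ 0.39880815 -0.24752411  0.22684067] 6.95 [ 0.51 -0.22  0.42  2.2  -0.69  1.07  0.08] [[ 0.597  0.706  0.38 ]
 [ 0.245  0.291 -0.925]
 [-0.764  0.645  0.001]]
bulb [ 0.5304 -0.1914  0.0564] n [-0.5921 -0.2486  0.7665] tilt 39.96 az -157.2 N 1259 214 res 0.00032577024702968677
[ 0.42872 -0.23482  0.18622]
shift tool cm [ 5.2  -0.14 -0.04]
turn tool deg [-0.09  0.11 -0.19]
[ 0.48218 -0.21268  0.11728]
shift tool cm [14.2  -0.17 -0.06]
turn tool deg [-0.09  0.11 -0.19]
```

View pics/w3.png

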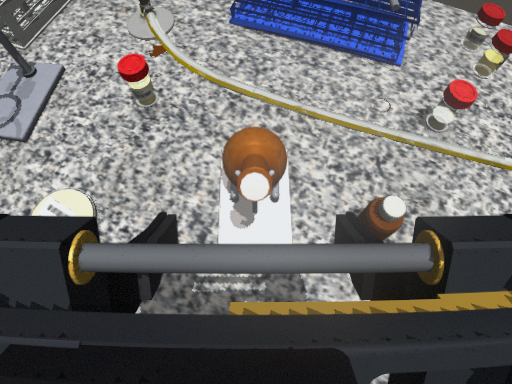

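```bash
python3 - <<'E'
from h import *
from bench import *
s=get_state()
b=np.array([.5304,-.1914,.0564]);n=np.array([-.5921,-.2486,.7665])
go(s,b+.079*n,frame(-n,[.2486,-.5921,0]));print(s['position'])
E
```

```text
shift tool cm [14.34 -0.02 -0.14]
turn tool deg [-0.32  0.29 -0.23]
[ 0.39867745 -0.24747136  0.22665855]
```

Call:
jog_arm(
  targets=[
    [-0.3, 0.3, -0.2, 2, 0, -0.14, 8.7],
    [0, 0, 0, 2.5, 0, 0, 8.7],
    [0, 0, 0, 2.5, 0, 0, 8.7],
    [0, 0, 0, 2.5, 0, 0, 8.7],
    [0, 0, 0, 2.5, 0, 0, 8.7],
    [0, 0, 0, 1.5, 0, 0, 8.7],
    [0, 0, 0, 0.84, 0, 0, 8.7],
    [0, 0, 0, 0, 0, 0, 8.7],
    [0, 0, 0, 0, 0, 0, 8.7],
  ],
)

```text
time: 8.12
position: [0.4823, -0.2109, 0.1161]
tool_rot: [1.276, 0.939, -0.374]
ft_force: [-1.0, -0.2, 0.8]
grip_width: 0.998
```

```bash
python3 - <<'E'
from h import *
from bench import *
s=get_state();print(s['time'],s['joint_positions'].round(2))
b=np.array([.5304,-.1914,.0564]);n=np.array([-.5921,-.2486,.7665])
go(s,b+.079*n,frame(-n,[.2486,-.5921,0]));print(s['position'])
im,dp=get_image('wrist');cv2.imwrite('pics/w4.png',im[:,:,::-1])
E
```

```text
8.125 [ 0.4   0.02  0.36  2.26 -0.96  0.81  0.26]
shift tool cm [0.01 0.14 0.07]
turn tool deg [-0.14  0.   -0.03]
[ 0.48227874 -0.21086533  0.11613699]
```

View pics/w4.png

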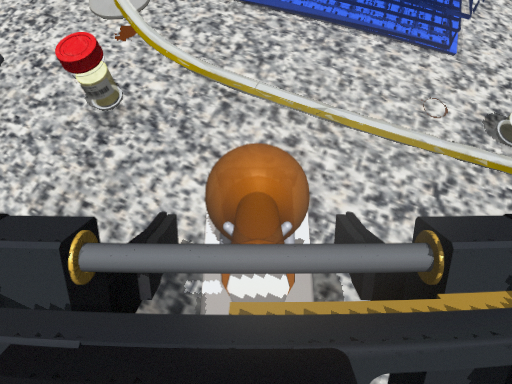

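Call:
jog_arm(
  targets=[
    [0, 0, 0, 0, 0.14, 0.07, 8.7],
    [0, 0, 0, 0, 0, 0, 5],
    [0, 0, 0, 0, 0, 0, 3.5],
    [0, 0, 0, 0, 0, 0, 2.0],
    [0, 0, 0, 0, 0, 0, 2.0],
    [0, 0, 0, 0, 0, 0, 2.0],
    [0, 0, 0, 0, 0, 0, 2.0],
    [0, 0, 0, 0, 0, 0, 2.0],
  ],
  squeeze=25,
)

```text
time: 9.18
position: [0.4836, -0.2107, 0.1165]
tool_rot: [1.276, 0.94, -0.374]
ft_force: [0.6, -0.6, -0.8]
grip_width: 0.338
```

```bash
python3 - <<'E'
from bench import *
s=get_state();print(s['time'],s['position'],s['ft_force'],s['torque'],s['grip_width'])
E
```

```text
9.175 [ 0.48359196 -0.21065537  0.11652806] [ 0.59369581 -0.63156659 -0.82764056] [-0.41668198  0.84980247 -0.05568873] 0.33814257818936466
```

Call:
jog_arm(
  targets=[
    [0, 0, 0, 0, 0, 0, 2.0],
    [0, 0, 0, 0, 0, 0, 2.0],
    [0, 0, 0, 0, 0, 0, 2.0],
  ],
)

```text
time: 9.55
position: [0.4835, -0.2106, 0.1165]
tool_rot: [1.277, 0.94, -0.374]
ft_force: [1.7, -0.8, -0.5]
grip_width: 0.336
```

```bash
python3 - <<'E'
from h import *
from bench import *
s=get_state();print(s['time'],s['position'],s['ft_force'],s['torque'],s['grip_width'])
im,dp=get_image('wrist');cv2.imwrite('pics/w5.png',im[:,:,::-1])
E
```

```text
9.55 [ 0.48354578 -0.21061905  0.11648561] [ 1.7139319  -0.8008893  -0.46845436] [-0.48875327  0.71979426 -0.08241879] 0.3357061614270972
```

View pics/w5.png

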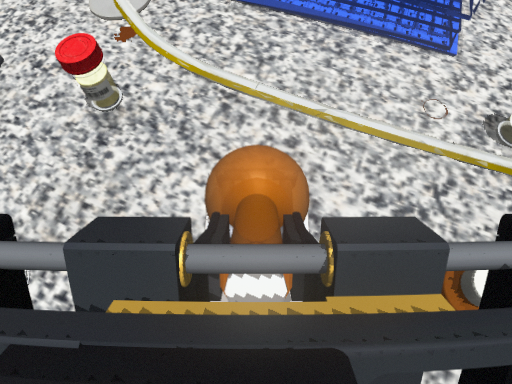

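```bash
python3 - <<'E'
from h import *
b=np.array([.5304,-.1914,.0564]);n=np.array([-.5921,-.2486,.7665]);h=np.array([.387,-.922,0])
im,dp,ci,p,rv=pickle.load(open('w3.pkl','rb'))
C=cloud(ci,dp,Tof(ci,(p,rv)))
q=C-b;t=q@n;a=q@h;u=q@np.cross(n,h)
m=(abs(t-.06)<.03)&(np.hypot(a,u)>.0145)&(np.hypot(a,u)<.04)&(np.linalg.norm(q,axis=2)>.041)
v,c=np.where(m)
for i in range(len(v)): print(c[i],v[i],(1000*np.array([t[v[i],c[i]],a[v[i],c[i]],u[v[i],c[i]]])).round(1),im[v[i],c[i]])
cv2.imwrite('pics/w3c.png',cv2.resize(im[110:220,200:310],None,fx=5,fy=5,interpolation=cv2.INTER_CUBIC)[:,:,::-1])
E
```

```text
256 149 [38.6  2.3 17.8] [183 110  50]
252 150 [39.2 -1.8 16.9] [176 106  47]
254 150 [38.7  0.2 16.7] [182 110  51]
255 150 [38.1  1.3 16.6] [182 109  49]
256 150 [38.6  2.3 16.7] [181 107  50]
262 150 [37.4  8.5 16.5] [170 100  44]
244 151 [ 36.7 -10.2  15.4] [158  94  43]
248 151 [38.4 -6.  15.7] [166  96  41]
249 151 [38.9 -5.  15.8] [167  99  42]
250 151 [38.4 -3.9 15.7] [170 101  44]
251 151 [38.  -2.9 15.6] [173 103  44]
252 151 [39.3 -1.9 15.8] [176 107  48]
253 151 [41.1 -0.8 16.1] [178 108  48]
254 151 [39.   0.2 15.8] [179 109  47]
255 151 [40.3  1.2 16. ] [180 109  48]
256 151 [39.2  2.3 15.8] [180 108  48]
257 151 [39.   3.3 15.7] [180 108  51]
258 151 [39.4  4.3 15.8] [178 106  48]
260 151 [37.9  6.4 15.5] [174 103  48]
261 151 [37.4  7.5 15.5] [170 100  45]
246 152 [38.2 -8.1 14.6] [160  94  41]
247 152 [38.1 -7.1 14.6] [164  97  44]
248 152 [38.4 -6.  14.6] [166  98  46]
249 152 [38.6 -5.  14.7] [167  99  44]
250 152 [40.4 -3.9 15. ] [169 102  45]
251 152 [40.1 -2.9 14.9] [172 102  47]
252 152 [39.5 -1.9 14.8] [174 103  48]
253 152 [41.7 -0.8 15.2] [176 106  46]
254 1
[... 6434 characters left out ...]
2] [183 183 190]
271 173 [49.3 17.4 -5.2] [186 189 199]
272 173 [50.2 18.4 -5. ] [175 177 186]
273 173 [50.  19.4 -5.1] [157 159 167]
235 174 [ 48.2 -19.4  -6.4] [110 102  98]
236 174 [ 49.1 -18.3  -6.1] [136 136 141]
237 174 [ 48.5 -17.3  -6.3] [159 162 171]
238 174 [ 49.4 -16.2  -6.1] [165 169 177]
270 174 [50.  16.4 -6.1] [170 165 168]
271 174 [48.7 17.5 -6.4] [169 172 181]
272 174 [50.6 18.4 -6. ] [146 148 155]
273 174 [47.2 19.6 -6.8] [123 120 120]
236 175 [ 48.  -18.4  -7.5] [105  98  96]
237 175 [ 48.5 -17.3  -7.3] [131 131 137]
271 175 [48.6 17.5 -7.5] [142 141 145]
272 175 [47.8 18.5 -7.7] [119 113 114]
237 176 [ 48.2 -17.4  -8.5] [103  95  92]
271 176 [47.9 17.5 -8.8] [114 101  95]
```

View pics/w3c.png

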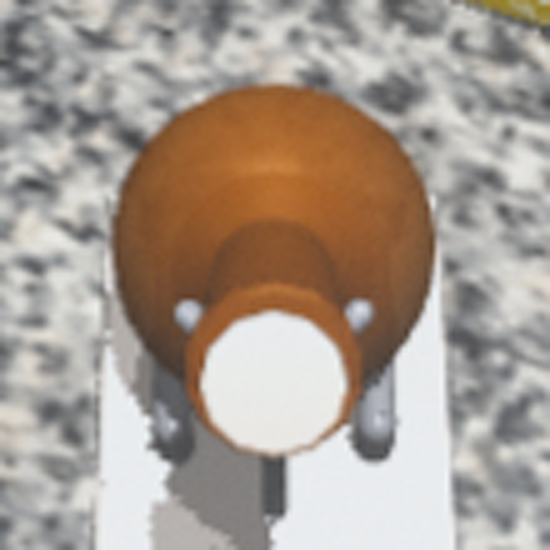

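Call:
jog_arm(
  targets=[
    [0, 0, 0, 0, 0, 0, 3.6],
    [0, 0, 0, 0, 0, 0, 3.6],
    [0, 0, 0, 0.4, 0, 0, 3.6],
    [0, 0, 0, 0, 0, 0, 3.6],
    [0, 0, 0, 0, 0, 0, 2.0],
    [0, 0, 0, 0, 0, 0, 2.0],
    [0, 0, 0, 0, 0, 0, 2.0],
    [0, 0, 0, 0, 0, 0, 2.0],
  ],
)

```text
time: 10.6
position: [0.4859, -0.2099, 0.1134]
tool_rot: [1.276, 0.94, -0.375]
ft_force: [1.7, -1.4, -0.6]
grip_width: 0.294
```

```bash
python3 - <<'E'
from h import *
from bench import *
s=get_state();print(s['time'],s['position'],s['ft_force'],s['torque'],s['grip_width'])
b=np.array([.5304,-.1914,.0564]);n=np.array([-.5921,-.2486,.7665])
go(s,b+.075*n,frame(-n,[.2486,-.5921,0]))
E
```

```text
10.6 [ 0.48593165 -0.20993028  0.11341136] [ 1.74238852 -1.37305872 -0.60040491] [-0.74443863  0.73128329 -0.23845817] 0.2935578524405629
shift tool cm [-0.04  0.03  0.01]
turn tool deg [-0.15 -0.01  0.01]
```

Call:
jog_arm(
  targets=[
    [0, 0, 0, -0.4, 0.3, 0, 2.0],
    [0, 0, 0, -0.8, 0.65, 0, 2.0],
    [0, 0, 0, -1.2, 1, 0, 2.0],
    [0, 0, 0, -1.5, 1.3, 0, 2.0],
    [0, 0, 0, -1.9, 1.6, 0, 2.0],
    [0, 0, 0, -2.3, 1.9, 0, 2.0],
    [0, 0, 0, -2.3, 1.9, 0, 2.0],
    [0, 0, 0, -2.3, 1.9, 0, 2.0],
    [0, 0, 0, -2.3, 1.9, 0, 2.0],
    [0, 0, 0, -1, 0.9, 0, 2.0],
  ],
)

```text
time: 11.85
position: [0.4856, -0.2102, 0.324]
tool_rot: [1.275, 0.939, -0.373]
ft_force: [-0.2, 0.1, -1.6]
grip_width: 0.291
```

Call:
jog_arm(
  targets=[
    [0, 0, 0, 0, 0, 0, 2.0],
    [0, 0, 0, 0, 0, 0, 2.0],
  ],
)

```text
time: 12.1
position: [0.485, -0.2096, 0.32]
tool_rot: [1.277, 0.943, -0.375]
ft_force: [0.9, -0.1, -2.5]
grip_width: 0.288
```

```bash
python3 - <<'E'
from h import *
from bench import *
s=get_state();print(s['time'],s['position'],s['ft_force'],s['grip_width'],s['joint_positions'].round(2))
print(R.from_rotvec(s['tool_rot']).as_matrix().round(3))
im,dp=get_image('wrist');cv2.imwrite('pics/w6.png',im[:,:,::-1]);ci=camera_info('wrist')
pickle.dump((im,dp,ci,s['position'],s['tool_rot']),open('w6.pkl','wb'))
M=frame([0,0,-1],[.387,-.922,0]);go(s,(.4785,.1935,.29),M);go(s,None,frame([0,0,-1],[0,-1,0]))
E
```

```text
12.1 [ 0.48503083 -0.20960846  0.31998147] [ 0.89943183 -0.08357672 -2.46613222] 0.28844633670978287 [ 0.41 -0.22  0.3   2.01 -0.63  1.09 -0.24]
[[ 0.59   0.709  0.386]
 [ 0.251  0.294 -0.922]
 [-0.768  0.641 -0.005]]
shift tool cm [ 12.03   9.47 -37.42]
turn tool deg [ -0.12  -0.24 -39.84]
turn tool deg [ 21.72  -8.15 -39.26]
```

View pics/w6.png

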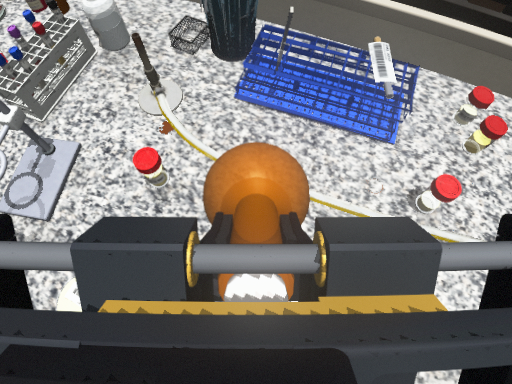

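Call:
jog_arm(
  targets=[
    [0, 0, -5, 0, 0, 0, 2.0],
    [0, 0, -8, 0, 0, 0, 2.0],
    [0, 0, -8, 0, 0, 0, 2.0],
    [0, 0, -8, 0, 0, 0, 2.0],
    [0, 0, -7, 0, 0, 0, 2.0],
    [0, -0.2, -3.8, 0, 0, 0, 2.0],
    [0, 0, 0, 0, 0, 0, 2.0],
  ],
)

```text
time: 13.02
position: [0.4865, -0.2086, 0.3199]
tool_rot: [0.912, 1.373, -0.909]
ft_force: [-0.4, -0.1, -1.4]
grip_width: 0.295
```

```bash
python3 - <<'E'
from h import *
from bench import *
s=get_state();print(s['time'],s['position'],s['ft_force'],s['grip_width'],s['joint_positions'].round(2))
M=frame([0,0,-1],[.387,-.922,0]);go(s,(.4785,.1935,.26),M)
E
```

```text
13.025 [ 0.48653661 -0.20858399  0.31993161] [-0.40001791 -0.1296704  -1.43036669] 0.29517322115756683 [ 0.33  0.04  0.03  1.63 -0.    1.48 -0.81]
shift tool cm [  6.09  14.87 -37.35]
turn tool deg [ 0.09 -0.11 -0.08]
```

Call:
jog_arm(
  targets=[
    [0, 0, 0, 0, 0.74, -1.87, 2.0],
    [0, 0, 0, 0, 1.49, -3.73, 2.0],
    [0, 0, 0, 0, 1.78, -4.48, 2.0],
    [0, 0, 0, 0, 1.78, -4.48, 2.0],
    [0, 0, 0, 0, 1.78, -4.48, 2.0],
    [0, 0, 0, 0, 1.78, -4.48, 2.0],
    [0, 0, 0, 0, 1.78, -4.48, 2.0],
    [0, 0, 0, 0, 1.49, -3.73, 2.0],
    [0, 0, 0, 0, 1.19, -2.99, 2.0],
    [0, 0, 0, 0, 1.05, -2.62, 2.0],
  ],
)

```text
time: 14.28
position: [0.4771, 0.1936, 0.3219]
tool_rot: [0.914, 1.369, -0.91]
ft_force: [0.5, -0.7, -1.7]
grip_width: 0.294
```

Call:
jog_arm(
  targets=[
    [0, 0, 0, 0.5, 0, 0, 2.0],
    [0, 0, 0, 0.5, 0, 0, 2.0],
    [0, 0, 0, 0, 0, 0, 2.0],
    [0, 0, 0, 0, 0, 0, 2.0],
  ],
)

```text
time: 14.78
position: [0.4788, 0.1908, 0.3118]
tool_rot: [0.915, 1.368, -0.912]
ft_force: [-0.5, -0.3, -1.9]
grip_width: 0.293
```

```bash
cat >look.py <<'E'
import sys
from h import *
from bench import *
from flask import fit
from ring import ringfit
tag=sys.argv[1]
s=get_state();print(s['time'],s['position'],s['ft_force'],s['grip_width'],s['joint_positions'].round(2))
M=frame([0,0,-1],[.387,-.922,0]);go(s,(.4785,.1935,.26),M)
tc=s['position'].copy();b0=tc+R.from_rotvec(s['tool_rot']).as_matrix()[:,0]*.075
if len(sys.argv)>2: b0=np.array(eval(sys.argv[2]))
for k in ['wrist','top','side']:
    im,dp=get_image(k);ci=camera_info(k)
    T=Tof(ci,(s['position'],s['tool_rot']) if k=='wrist' else None)
    pickle.dump((im,dp,ci,s['position'],s['tool_rot']),open(f'{tag}_{k}.pkl','wb'))
    cv2.imwrite(f'pics/{tag}_{k}.png',im[:,:,::-1])
    if k=='side':
        q=proj(ci,b0,T)[0].astype(int)
        x,y=max(q[0]-60,0),max(q[1]-50,0)
        cv2.imwrite(f'pics/{tag}_sidec.png',cv2.resize(im[y:y+100,x:x+120],None,fx=6,fy=6,interpolation=cv2.INTER_CUBIC)[:,:,::-1])
    print(k)
    try: fit(im,dp,ci,T,b0,(0,0,1))
    except Exception as e: print('fit',e)
    try: print(ringfit(im,dp,ci,T,(.4785,.1935)))
    except Exception as e: print('ring',e)
E
python3 look.py a
```

```text
14.775 [0.47881243 0.19083436 0.31179582] [-0.49542356 -0.34765043 -1.93925309] 0.2930440273308766 [-0.05  0.02 -0.38  1.66  0.01  1.46 -1.61]
shift tool cm [ 5.18  0.06 -0.26]
turn tool deg [-0.16  0.07 -0.15]
wrist
bulb [0.4816 0.1919 0.2372] n [-0.0276 -0.0075  0.9996] tilt 1.64 az -164.8 N 3647 1868 res 0.0003381179860658721
(array([0.4928512 , 0.20073049]), np.float64(0.025435334060532146), np.float64(0.11359833891615367), np.int64(167), array([0.02220477, 0.02940113]))
top
bulb [0.4829 0.1916 0.2374] n [-0.0302 -0.0423  0.9986] tilt 2.98 az -125.5 N 68 1 res 0.0011673798944296927
(array([0.47930703, 0.19111217]), np.float64(0.02940059432057552), np.float64(0.11217598924556982), np.int64(82), array([0.02520917, 0.03309245]))
side
bulb [0.4817 0.1906 0.2367] n [-0.0324  0.0092  0.9994] tilt 1.93 az 164.1 N 221 9 res 0.0013349493368475902
(array([0.47730238, 0.19390669]), np.float64(0.030306092088640952), np.float64(0.11227949703371154), np.int64(153), array([0.02574645, 0.03415373]))
```

View pics/a_wrist.png

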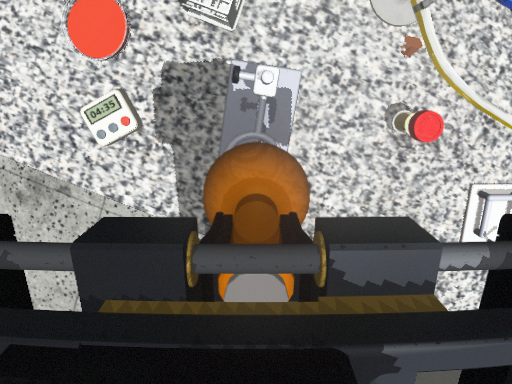

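View pics/a_sidec.png

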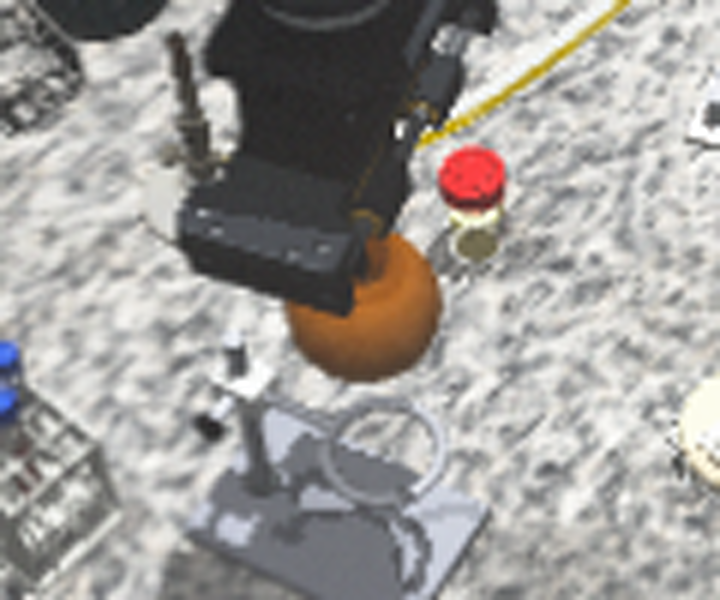

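Call:
jog_arm(
  targets=[
    [0, 0, -1.6, 0, -0.05, -0.3, 2.0],
    [0, 0, 0, 1, 0, 0, 2.0],
    [0, 0, 0, 2, 0, 0, 2.0],
    [0, 0, 0, 2, 0, 0, 2.0],
    [0, 0, 0, 1.3, 0, 0, 2.0],
    [0, 0, 0, 0.7, 0, 0, 2.0],
    [0, 0, 0, 0.3, 0, 0, 2.0],
    [0, 0, 0, 0, 0, 0, 2.0],
    [0, 0, 0, 0, 0, 0, 2.0],
  ],
)

```text
time: 16.05
position: [0.4757, 0.1937, 0.2394]
tool_rot: [0.897, 1.384, -0.931]
ft_force: [1.4, 0.8, -2.0]
grip_width: 0.294
```

```bash
python3 look.py b
```

```text
16.05 [0.47571297 0.19366865 0.23936192] [ 1.408808    0.75509321 -2.04022895] 0.2937791039819328 [-0.06  0.07 -0.39  1.76  0.03  1.35 -1.63]
shift tool cm [-2.07  0.2   0.13]
turn tool deg [-0.07  0.06  1.39]
wrist
bulb [0.4766 0.1939 0.1648] n [-0.0025  0.0031  1.    ] tilt 0.23 az 129.3 N 3840 1858 res 0.0003376517824677359
(array([0.4949076 , 0.20019812]), np.float64(0.024767776710356928), np.float64(0.11356557972979214), np.int64(144), array([0.02211425, 0.02808304]))
top
bulb [0.4792 0.1924 0.1651] n [-0.0121 -0.0173  0.9998] tilt 1.21 az -125.0 N 62 1 res 0.0011822415043363894
(array([0.48062711, 0.19284889]), np.float64(0.03362833181676658), np.float64(0.11248176112292418), np.int64(16), array([0.03201328, 0.03492865]))
side
bulb [0.4765 0.1927 0.1638] n [-0.0156  0.027   0.9995] tilt 1.79 az 120.0 N 193 5 res 0.0014232556299018787
(array([0.47759538, 0.19347053]), np.float64(0.030383634007598997), np.float64(0.11125729011968244), np.int64(87), array([0.0258251 , 0.03396137]))
```

View pics/b_sidec.png

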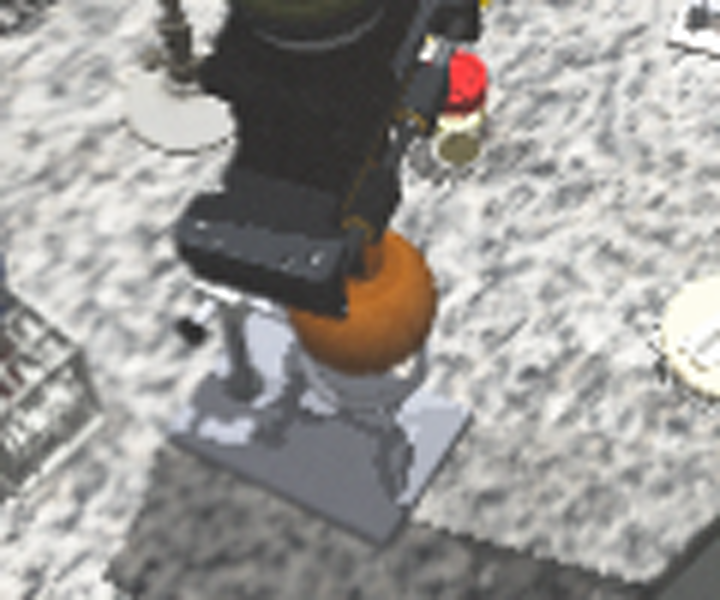

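View pics/b_wrist.png

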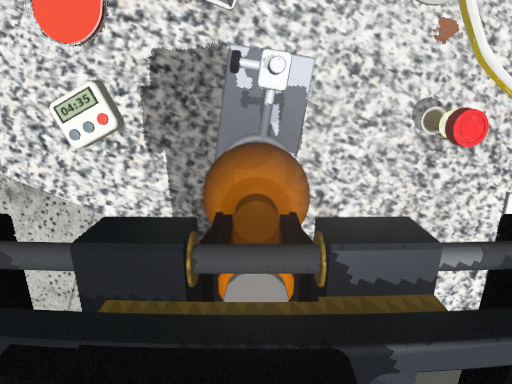

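Call:
jog_arm(
  targets=[
    [0, 0, 0, 0.8, 0.1, 0.04, 2.0],
    [0, 0, 0, 0.7, 0, 0, 2.0],
    [0, 0, 0, 0.4, 0, 0, 2.0],
    [0, 0, 0, 0.2, 0, 0, 2.0],
    [0, 0, 0, 0, 0, 0, 2.0],
    [0, 0, 0, 0, 0, 0, 2.0],
  ],
)

```text
time: 16.95
position: [0.4761, 0.1934, 0.218]
tool_rot: [0.897, 1.384, -0.932]
ft_force: [0.8, -0.5, -2.7]
grip_width: 0.295
```

Call:
jog_arm(
  targets=[
    [0, 0, 0, 0.06, 0, 0, 2.0],
    [0, 0, 0, 0, 0, 0, 2.0],
  ],
)

```text
time: 17.2
position: [0.476, 0.1933, 0.2172]
tool_rot: [0.897, 1.384, -0.932]
ft_force: [1.5, -0.4, -1.4]
grip_width: 0.295
```

Call:
jog_arm(
  targets=[
    [0, 0, 0, 0.06, 0, 0, 2.0],
    [0, 0, 0, 0, 0, 0, 2.0],
  ],
)

```text
time: 17.45
position: [0.4759, 0.1933, 0.2165]
tool_rot: [0.896, 1.384, -0.932]
ft_force: [-0.2, 0.5, -1.6]
grip_width: 0.298
```

Call:
jog_arm(
  targets=[
    [0, 0, 0, 0.06, 0, 0, 2.0],
    [0, 0, 0, 0, 0, 0, 2.0],
  ],
)

```text
time: 17.7
position: [0.4761, 0.1933, 0.2161]
tool_rot: [0.897, 1.384, -0.932]
ft_force: [0.6, 0.6, -1.2]
grip_width: 0.291
```

Call:
jog_arm(
  targets=[
    [0, 0, 0, 0.06, 0, 0, 2.0],
    [0, 0, 0, 0, 0, 0, 2.0],
  ],
)

```text
time: 17.95
position: [0.4763, 0.1934, 0.2157]
tool_rot: [0.897, 1.384, -0.931]
ft_force: [0.6, 0.2, 0.3]
grip_width: 0.291
```

Call:
jog_arm(
  targets=[
    [0, 0, 0, 0.06, 0, 0, 2.0],
    [0, 0, 0, 0, 0, 0, 2.0],
  ],
)

```text
time: 18.2
position: [0.4765, 0.1934, 0.2154]
tool_rot: [0.897, 1.383, -0.931]
ft_force: [2.6, 0.3, 2.8]
grip_width: 0.295
```

Call:
jog_arm(
  targets=[
    [0, 0, 0, 0.06, 0, 0, 2.0],
    [0, 0, 0, 0, 0, 0, 2.0],
  ],
)

```text
time: 18.45
position: [0.4768, 0.1935, 0.2151]
tool_rot: [0.898, 1.383, -0.931]
ft_force: [2.3, 0.6, 4.4]
grip_width: 0.298
```

Call:
jog_arm(
  targets=[
    [0, 0, 0, 0.06, 0, 0, 2.0],
    [0, 0, 0, 0, 0, 0, 2.0],
  ],
)

```text
time: 18.7
position: [0.477, 0.1936, 0.2148]
tool_rot: [0.898, 1.382, -0.93]
ft_force: [1.7, -0.2, 5.7]
grip_width: 0.292
```

```bash
python3 look.py c; python3 - <<'E'
from bench import *
s=get_state();print(s['position'],s['ft_force'],s['torque'])
E
```

```text
18.7 [0.47704707 0.19360321 0.21475419] [ 1.68187558 -0.21104486  5.74552823] 0.2917539260367604 [-0.06  0.09 -0.39  1.79  0.03  1.29 -1.64]
shift tool cm [-4.53  0.03  0.07]
turn tool deg [-0.08  0.08  1.27]
wrist
bulb [0.4782 0.1939 0.1402] n [-0.0051  0.0021  1.    ] tilt 0.32 az 157.5 N 3796 1885 res 0.00033754856443176545
ring index -1 is out of bounds for axis 0 with size 0
top
bulb [0.4805 0.1932 0.1414] n [0. 0. 1.] tilt 0.0 az 0.0 N 55 0 res 0.0012817322974335876
ring OpenCV(4.12.0) /io/opencv/modules/calib3d/src/undistort.dispatch.cpp:347: error: (-215:Assertion failed) CV_IS_MAT(_src) && CV_IS_MAT(_dst) && (_src->rows == 1 || _src->cols == 1) && (_dst->rows == 1 || _dst->cols == 1) && _src->cols + _src->rows - 1 == _dst->rows + _dst->cols - 1 && (CV_MAT_TYPE(_src->type) == CV_32FC2 || CV_MAT_TYPE(_src->type) == CV_64FC2) && (CV_MAT_TYPE(_dst->type) == CV_32FC2 || CV_MAT_TYPE(_dst->type) == CV_64FC2) in function 'cvUndistortPointsInternal'

side
bulb [0.4781 0.1927 0.1392] n [-0.0176  0.0545  0.9984] tilt 3.28 az 107.9 N 186 3 res 0.0014700794375228487
(array([0.47684143, 0.19422024]), np.float64(0.030600950803346683), np.float64(0.1126530406925339), np.int64(59), array([0.02577414, 0.03391945]))
[0.47702397 0.19357577 0.21476245] [1.87241416 1.0337682  6.79308016] [ 0.02699049 -0.38838963 -0.002545  ]
  return _methods._mean(a, axis=axis, dtype=dtype,
  ret = ret.dtype.type(ret / rcount)
```

View pics/c_sidec.png

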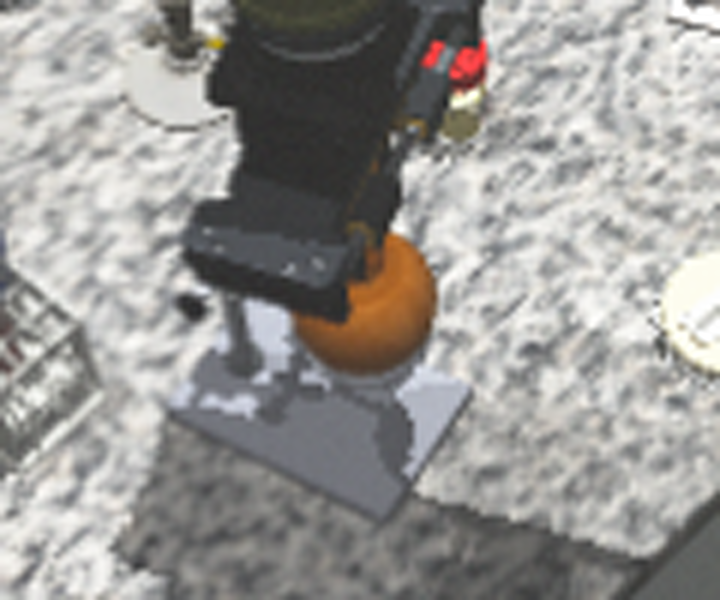

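Call:
jog_arm(
  targets=[
    [0, 0, 0, 0, 0.05, 0, 2.0],
    [0, 0, 0, 0, 0, 0, 2.0],
    [0, 0, 0, 0, 0, 0, 2.0],
  ],
)

```text
time: 19.23
position: [0.4773, 0.1937, 0.2146]
tool_rot: [0.898, 1.383, -0.93]
ft_force: [2.5, 0.3, 6.2]
grip_width: 0.289
```

Call:
jog_arm(
  targets=[
    [0, 0, 0, -0.06, 0.03, 0, 2.0],
    [0, 0, 0, 0, 0, 0, 2.0],
    [0, 0, 0, 0, 0, 0, 2.0],
  ],
)

```text
time: 19.6
position: [0.4772, 0.1937, 0.2146]
tool_rot: [0.897, 1.383, -0.931]
ft_force: [3.1, 0.5, 5.0]
grip_width: 0.294
```

Call:
jog_arm(
  targets=[
    [0, 0, 0, -0.08, 0, 0, 2.0],
    [0, 0, 0, 0, 0, 0, 2.0],
    [0, 0, 0, 0, 0, 0, 2.0],
  ],
)

```text
time: 19.98
position: [0.4769, 0.1935, 0.2147]
tool_rot: [0.897, 1.384, -0.932]
ft_force: [4.6, -0.0, 1.1]
grip_width: 0.286
```

```bash
python3 look.py d 2>&1 | head -5; python3 -c "
from bench import *
s=get_state();print(s['position'],s['ft_force'],s['torque'])"
```

```text
return _methods._mean(a, axis=axis, dtype=dtype,
  ret = ret.dtype.type(ret / rcount)
19.975 [0.47689845 0.19350682 0.21473851] [ 4.64747972 -0.04817885  1.0763583 ] 0.28637833712900124 [-0.06  0.09 -0.39  1.79  0.03  1.3  -1.64]
[0.47685959 0.19352701 0.21476016] [4.70472353 0.4060455  0.27245194] [ 0.2105025  -1.41432219 -0.03386138]
```

Call:
jog_arm(
  targets=[
    [0, 0, 0, 0, 0.1, -0.04, 2.0],
    [0, 0, 0, 0, 0, 0, 2.0],
    [0, 0, 0, 0, 0, 0, 2.0],
  ],
)

```text
time: 20.5
position: [0.4772, 0.1938, 0.2147]
tool_rot: [0.896, 1.385, -0.933]
ft_force: [3.6, -1.5, 0.2]
grip_width: 0.293
```

Call:
jog_arm(
  targets=[
    [0, 0, 0, 0, 0.1, -0.04, 2.0],
    [0, 0, 0, 0, 0, 0, 2.0],
    [0, 0, 0, 0, 0, 0, 2.0],
  ],
)

```text
time: 20.88
position: [0.4777, 0.1944, 0.2146]
tool_rot: [0.895, 1.385, -0.934]
ft_force: [1.2, -4.2, 1.4]
grip_width: 0.295
```

Call:
jog_arm(
  targets=[
    [0, 0, 0, 0, -0.04, 0.12, 2.0],
    [0, 0, 0, 0, 0, 0, 2.0],
    [0, 0, 0, 0, 0, 0, 2.0],
  ],
)

```text
time: 21.25
position: [0.4777, 0.1941, 0.2146]
tool_rot: [0.896, 1.386, -0.932]
ft_force: [0.5, -2.1, -0.5]
grip_width: 0.292
```

```bash
python3 look.py e 2>&1 | grep -v -i warn | grep -A1 -E "^[0-9]|wrist|top|side"; python3 -c "
from bench import *
s=get_state();print(s['position'],s['ft_force'],s['torque'])"
```

```text
21.25 [0.47774705 0.19413179 0.21457201] [ 0.4562491  -2.10771906 -0.46747682] 0.2920777656457484 [-0.07  0.09 -0.39  1.79  0.03  1.3  -1.64]
shift tool cm [-4.54 -0.07  0.09]
--
wrist
bulb [0.4786 0.1943 0.14  ] n [-0.0014  0.0039  1.    ] tilt 0.24 az 110.0 N 3806 1866 res 0.00034085310293188297
--
top
bulb [0.4816 0.1929 0.1404] n [0. 0. 1.] tilt 0.0 az 0.0 N 54 0 res 0.0012913855873191071
--
side
bulb [0.4786 0.1927 0.1394] n [-0.0104  0.0767  0.997 ] tilt 4.44 az 97.7 N 181 4 res 0.00150478880234626
[0.47785084 0.19411377 0.21457299] [ 0.387157   -1.60475879 -0.92178632] [-0.40988247  0.09609265 -0.03080678]
```

Call:
jog_arm(
  targets=[
    [0, 0, 0, 0.08, -0.02, 0.06, 2.0],
    [0, 0, 0, 0, 0, 0, 2.0],
    [0, 0, 0, 0, 0, 0, 2.0],
    [0, 0, 0, 0, 0, 0, 2.0],
  ],
)

```text
time: 21.9
position: [0.4781, 0.1937, 0.2142]
tool_rot: [0.897, 1.385, -0.932]
ft_force: [-1.0, 0.6, 0.7]
grip_width: 0.293
```

Call:
jog_arm(
  targets=[
    [0, 0, 0, 0.02, 0, 0, 2.0],
    [0, 0, 0, 0, 0, 0, 2.0],
    [0, 0, 0, 0, 0, 0, 2.0],
  ],
  squeeze=6,
)

```text
time: 22.28
position: [0.4783, 0.1936, 0.2141]
tool_rot: [0.897, 1.385, -0.932]
ft_force: [-0.9, 2.1, 2.2]
grip_width: 0.294
```

Call:
jog_arm(
  targets=[
    [0, 0, 0, 0, 0, 0, 2.8],
    [0, 0, 0, 0, 0, 0, 3.0],
    [0, 0, 0, 0, 0, 0, 3.4],
    [0, 0, 0, 0, 0, 0, 4.0],
    [0, 0, 0, 0, 0, 0, 5.5],
    [0, 0, 0, 0, 0, 0, 7],
  ],
)

```text
time: 23.02
position: [0.4783, 0.1931, 0.2139]
tool_rot: [0.896, 1.384, -0.932]
ft_force: [0.6, -1.0, 0.1]
grip_width: 0.603
```

```bash
python3 look.py f 2>&1 | grep -v -i warn | grep -A1 -E "^[0-9]|wrist|top|side"
```

```text
23.025 [0.4783256  0.19314412 0.21386913] [ 0.61407901 -0.99684012  0.05333014] 0.6029919995637756 [-0.06  0.09 -0.39  1.79  0.04  1.3  -1.64]
shift tool cm [-4.61 -0.09 -0.02]
--
wrist
bulb [0.479  0.1941 0.1396] n [4.e-04 5.e-04 1.e+00] tilt 0.04 az 50.4 N 4140 1812 res 0.00027435636094088575
--
top
bulb [0.4803 0.1922 0.1382] n [ 0.2775 -0.0292  0.9603] tilt 16.2 az -6.0 N 78 1 res 0.0014010060465355478
--
side
bulb [0.4791 0.1926 0.1387] n [0. 0. 1.] tilt 0.0 az 0.0 N 187 0 res 0.0014281977013003756
```

View pics/f_wrist.png

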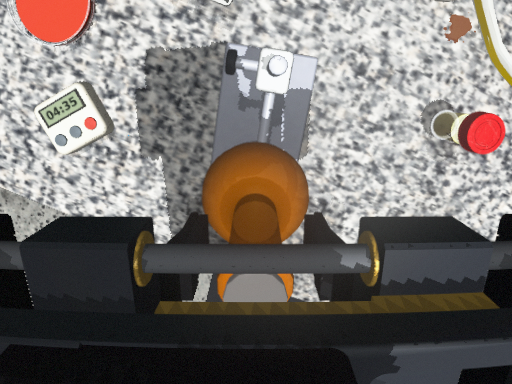

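Released; tilt 0.04°. Opening fully and retreating straight up along the tool axis.

Call:
jog_arm(
  targets=[
    [0, 0, 0, 0, 0, 0, 8.7],
    [0, 0, 0, 0, 0, 0, 8.7],
    [0, 0, 0, 0, 0, 0, 8.7],
    [0, 0, 0, -1, 0, 0, 8.7],
    [0, 0, 0, -2, 0, 0, 8.7],
    [0, 0, 0, -3, 0, 0, 8.7],
    [0, 0, 0, -3, 0, 0, 8.7],
    [0, 0, 0, -3, 0, 0, 8.7],
    [0, 0, 0, -2, 0, 0, 8.7],
    [0, 0, 0, 0, 0, 0, 8.7],
  ],
)

```text
time: 24.42
position: [0.4823, 0.1952, 0.356]
tool_rot: [0.899, 1.382, -0.929]
ft_force: [0.5, 0.0, -0.8]
grip_width: 0.998
```

```bash
python3 look.py g "(.479,.194,.1395)" 2>&1 | grep -v -i warn | grep -A1 -E "^[0-9]|wrist|top|side"
```

```text
24.425 [0.48226909 0.19518172 0.3560199 ] [ 0.48318417  0.02368954 -0.79410923] 0.9981570976981998 [-0.06  0.05 -0.39  1.55  0.02  1.57 -1.62]
shift tool cm [ 9.61 -0.21 -0.  ]
--
wrist
bulb [0.4792 0.1941 0.1395] n [-7.e-04 -4.e-04  1.e+00] tilt 0.04 az -146.6 N 1501 285 res 0.0003272749128255088
--
top
bulb [0.4804 0.1924 0.1384] n [-0.005   0.0011  1.    ] tilt 0.29 az 167.4 N 204 28 res 0.001150865641956877
--
side
bulb [0.4785 0.1925 0.1389] n [-0.0036 -0.0017  1.    ] tilt 0.23 az -154.3 N 225 48 res 0.0014030448051439845
```

View pics/g_wrist.png

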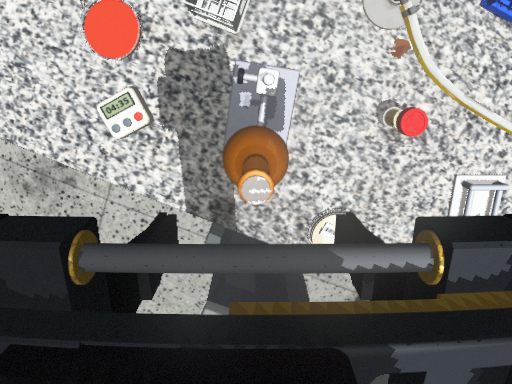

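View pics/g_sidec.png

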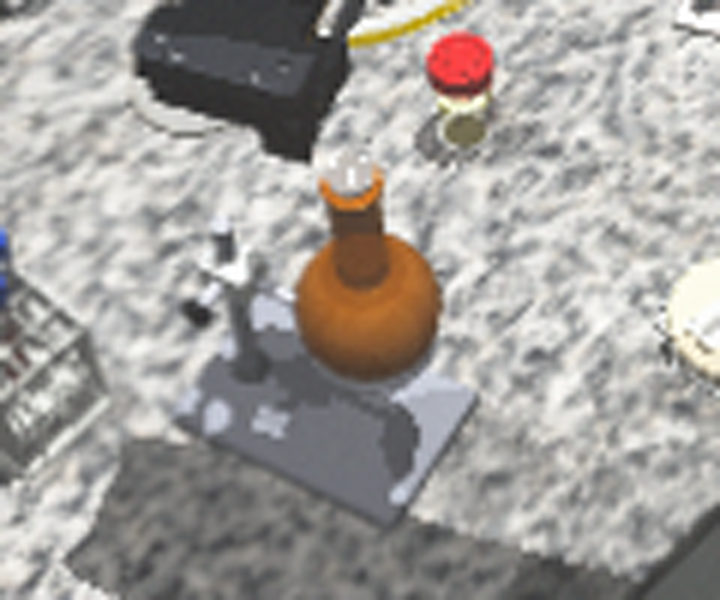

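Call:
jog_arm(
  targets=[
    [0, 0, 0, 0, 0, 0, 8.7],
    [0, 0, 0, 0, 0, 0, 8.7],
    [0, 0, 0, 0, 0, 0, 8.7],
  ],
)

```text
time: 24.95
position: [0.4815, 0.1946, 0.3536]
tool_rot: [0.896, 1.385, -0.932]
ft_force: [0.2, -0.2, -0.0]
grip_width: 1.003
```

```bash
python3 -c "
from bench import *
print(close_job())"
```

```text
the job is handed in; nothing more can be done
None
```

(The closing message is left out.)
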